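Couple the puzzle magnifier to its ball stand and latch it

TASK

Put the magnifier on its stand so it can be used over the jigsaw: set the blue socket over the steel ball with the arm's foot in the grey cradle and with its latch still up push the socket fully home by its black thumb pad and keep it pressed down with about 20 N for a second to bed it on the ball, never forcing it with more than about 40 N. Then press the red latch lever all the way down, just as carefully, let go, and leave the other things on the table where they are.

Things in the scene. Friction and masses are not known exactly. Their poses are not given: they have to be found in the camera images.
- stand: the stand, screwed to the table: dark plate 270 x 100 x 12 mm. Origin on the table straight under the ball; x runs along the plate from the ball post to the cradle, z up. The plate reaches from x = -45 to x = 225 mm.
- ball (a point): centre of the shiny steel ball, 28 mm across, on a 13 mm neck, 85 mm above the table; axes as the stand's.
- cradle (a point): middle of the cradle's floor, 180 mm along the stand's x from the ball axis and 65 mm above the table. The cradle is a grey U, open along the stand's x, 30 mm wide between its cheeks, which rise 18 mm above its floor.
- magnifier: the loose magnifier head, 0.4 to 0.7 kg: blue socket housing (50 x 49 mm, 42 mm high, open underneath, bore 31 mm wide), white arm 18 mm wide, a foot, and a round lens (92 mm across, its centre 245 mm from the socket). It stands level on housing and foot. Origin: middle of the housing's underside. x runs from the socket along the arm to the lens, z up.
- socket (a point): point in the head, 20 mm above its origin, where the ball's centre lies when fully home. Two spring jaws in the bore hold the ball back: set down gently, the socket rests about 15 to 18 mm too high; a downward push of 10 to 20 N over the ball snaps it past them, then it stops hard on the ball's top.
- grip_middle (a point): centre of the black rubber grip on the head's arm, near the balance point: 44 mm long, 20 mm wide, 20 mm high; 130 mm along the head's x from the socket and 10 mm higher than the socket point. Axes as the head's.
- foot (a point): middle of the foot's underside: 180 mm along the head's x from the socket, 20 mm lower than the socket point; the foot is 16 mm wide, 14 mm long. It belongs on the cradle's floor when the socket is home.
- press_point (a point): top face of the blue housing, on the axis of the thumb pad (6 mm behind the socket axis, head's -x) and 22 mm above the socket point. The pad, a black disc 32 mm across on a stiff thread, is the place to push the socket home; its flat top stands 11 to 25 mm above this point, wherever it was last screwed to: its height is not measured, so feel for it.
- lever_tip (a point): outer end of the red latch lever, on its centre line: a bar 14 mm wide, 6 mm thick, 60 mm from its pivot to this point. The pivot lies 26 mm along the head's x from the socket axis and 24 mm above the socket point; it turns about the head's y.
- lever (a joint): angle of the red latch lever (rad): at 0 it leans 0.40 rad from upright towards the lens; it grows as it is pushed down that way, to 1.15 at its stop, flat along the arm. Its steel toe swings in under the ball. Stiff (3 N at the tip), it stays where it is left. While steep it jams if its end is pushed straight down: push its back towards the lens first, then down.
- mug: blue mug, a bystander, 80 mm across, 95 mm high; origin at the middle of its underside.
- snack_bowl: white bowl, a bystander, 110 mm across, 45 mm high; origin at the middle of its underside.
- glue_jar: yellow jar with a white lid, a bystander, 60 mm across, 85 mm high; origin at the middle of its underside.
- piece_red: chunky red jigsaw piece, a bystander, 60 mm long, 10 mm thick; origin at the middle of its underside.
- piece_green: chunky green jigsaw piece, a bystander, 60 mm long, 10 mm thick; origin at the middle of its underside.
- piece_yellow: chunky yellow jigsaw piece, a bystander, 60 mm long, 10 mm thick; origin at the middle of its underside.

How it is judged:
By the outcome, as a careful person would: the job done as asked, in the order asked, and still so for the second after the job is handed in, with the robot touching nothing.
It also fails if it takes over 72 s, if anything falls off the work surface, if the arm or the gripper's body presses on something with over 40 N, if the wrist force passes 120 N, or if a joint passes its speed limit or range.

ROBOT

A 6-joint arm with a two-finger parallel gripper is mounted at the origin on the work surface. World frame = base frame: x ahead of the robot, y to its left, z up, the work surface at z = 0. Lengths are in m, angles in rad, forces in N, time in s.
With the tool pointing down it reaches from about 0.325 to 0.9 m from the base axis. Payload 6.1 kg.
Tool frame: the origin (TCP) lies midway between the tips of the shut fingers; the grasp point (between the pads) lies 19 mm behind it; z points along the fingers, y is the line along which they close (so a half turn about z gives the same grasp; the last joint's range is limited). The gripper opens to 85 mm and grips with 20 to 120 N. Pads are 22 mm wide; open, the fingers measure 114 mm over their backs; the gripper's body (76 mm by 85 mm) begins 54 mm behind the grasp point. The pads swing forward as they close: fully open they stand 13 mm farther back than shut.
Start: joints at [-1.393, 0.22, 1.526, -0, 1.395, -0.126], TCP at [0.187, -0.596, 0.231] pointing down, gripper open.
Joint ranges: [-2.98, 2.98], [-0.91, 2.08], [0.09, 2.57], [-1.24, 4.39], [0.2, 2.65], [-2.68, 2.68]. Speed limits (rad/s): [2.57, 2.57, 3.01, 3.14, 3.14, 3.14].

INTERFACE

Orientations are given as [roll, pitch, yaw] about the fixed x, y, z axes, in that order (R = Rz(yaw) Ry(pitch) Rx(roll)).
In Python, from plant import movep, move_l, set_joints, gripper_to, hold, inverse_kinematics, observe, get_image, get_calibration, Unreachable, job_done gives the robot as it stands. Calls block until the motion is done:
- movep(position, orientation): joint-space move of the TCP to a pose.
- move_l(position, feed=0.15, rotation=None, max_force=None): straight line of the TCP; rotation=None keeps the orientation; feed is the mean speed in m/s. With max_force (N) it stops when the force on the tool has changed by that much, and returns True; else False.
- set_joints(angles): joint-space move.
- gripper_to(opening, f_grip=None): finger opening in m; f_grip is the grip in N (None keeps the last); returns when the fingers have stopped.
- hold(seconds).
- inverse_kinematics(position, orientation): joint angles nearest the present ones, or None.
- observe(): the state.
- get_image(name): name is "side" or "top"; returns (picture, depth): 400x640x3 uint8, red, green, blue; 400x640 float32, m along the optical axis (not along the pixel's ray), 0 where there is no reading.
- get_calibration(name): a dict with "intrinsics" (3x3 intrinsics, pixels), "world_from_camera" (4x4, takes a point from camera to world coordinates). Camera axes: x right, y down, z forward; pixel columns grow to the right and rows downward; lengths in m; the calibration is good to about 2 mm. A picture is of the moment at which its call begins. get_calibration takes no time and is no camera call.
A pose or a line that the arm cannot do raises Unreachable and nothing moves.
- job_done(): hands the job in; it is judged then, once.
The state is a dict: "time_s": time; "q": joint angles; "joint_velocities": joint speeds; "joint_torque": joint torques, N m; "eef_pos": TCP position; "tcp_rot": TCP orientation; "ft_force": force on the tool from outside, world axes, zero at the start; "torque": the same for the moment, N m; "opening": finger opening in m; "grasp_force": force on a finger pad.
Only numpy, scipy, OpenCV 4.12 (cv2) and the standard library are available. Lean on these libraries where they do the work, as an engineer would, in place of code of your own. Each camera call takes 0.05 s, during which the arm holds its last target. There are 200 camera calls.

## Working session

There is one attempt and no reset: what is moved stays moved. The work goes in short steps, each a Python script; the robot and the scene stay as the last script left them, time stands still between calls to the robot, and variables do not carry over. Pictures are saved under pics/ and viewed, at most 10 in all, crops included, and the job is handed in when it is done.

```bash
mkdir -p pics; ls; python3 - <<'E'
from plant import *
import cv2,numpy as np
for n in("top","side"):
    p,d=get_image(n);cv2.imwrite(f"pics/{n}0.png",p[...,::-1]);np.savez(f"{n}0.npz",p=p,d=d)
    c=get_calibration(n);print(n,np.array(c["intrinsics"]).round(1).tolist(),np.array(c["world_from_camera"]).round(3).tolist(),(d>0).mean())
print(observe())
E
```

```text
pics
top [[448.2, 0.0, 315.3], [0.0, 448.2, 198.3], [0.0, 0.0, 1.0]] [[-0.007, -0.99, 0.14, 0.398], [-1.0, 0.009, 0.016, -0.008], [-0.017, -0.14, -0.99, 1.427], [0.0, 0.0, 0.0, 1.0]] 0.99616015625
side [[366.1, 0.0, 316.3], [0.0, 366.1, 193.7], [0.0, 0.0, 1.0]] [[0.963, -0.147, 0.228, 0.269], [-0.27, -0.588, 0.762, -1.073], [0.021, -0.795, -0.606, 0.93], [0.0, 0.0, 0.0, 1.0]] 0.99598046875
{'time_s': 0.1, 'q': array([-1.39310818e+00,  2.21150549e-01,  1.52749283e+00, -1.41919619e-05,
        1.39469588e+00, -1.26112575e-01]), 'joint_velocities': array([ 0.00065668, -0.00406087, -0.00301036,  0.00036403, -0.00094349,
       -0.00037328]), 'joint_torque': array([ 3.26231693e-04, -4.98241639e+01, -3.90548050e+01, -2.79149162e-04,
        5.69250013e-03,  4.80090284e-05]), 'eef_pos': array([ 0.1868561 , -0.59584709,  0.23030865]), 'tcp_rot': array([-3.13985816e+00, -2.05828019e-04,  3.03803038e-01]), 'ft_force': array([ 0.28509671, -0.4314258 ,  0.09072531]), 'torque': array([-0.00972145,  0.03718156,  0.01746664]), 'grasp_force': 0.0, 'opening': 0.08588000484098801}
```

View pics/top0.png

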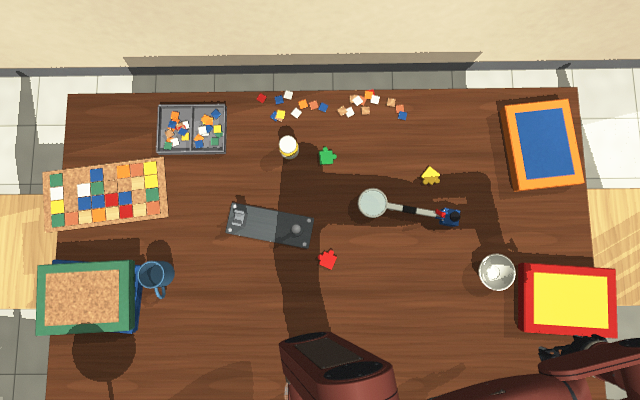

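View pics/side0.png

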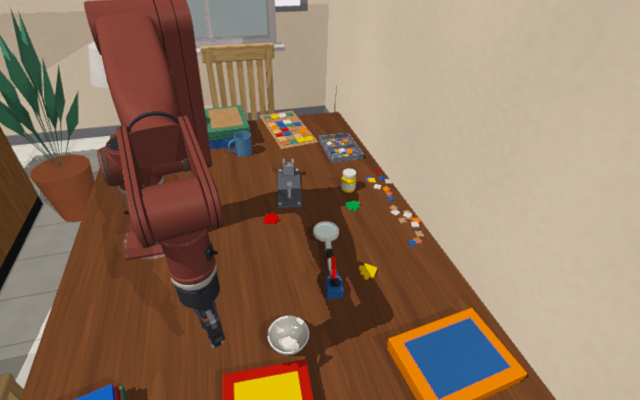

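The top view shows the ball at about (296,229), the cradle at (238,216), the housing at (450,216), the grip at about (409,210) and the lens at (372,203). Next I'll measure them.

```bash
cat > h.py <<'E'
from plant import *
import numpy as np,cv2
def cloud(n,pd=None):
    p,d=pd if pd else get_image(n);c=get_calibration(n);K=np.array(c["intrinsics"]);T=np.array(c["world_from_camera"])
    v,u=np.mgrid[:400,:640];r=np.stack([(u-K[0,2])/K[0,0]*d,(v-K[1,2])/K[1,1]*d,d],-1)
    return p,r@T[:3,:3].T+T[:3,3],cv2.cvtColor(p,cv2.COLOR_RGB2HSV)
def comp(m,P,u0,u1,v0,v1,tag):
    mm=np.zeros(m.shape,bool);mm[v0:v1,u0:u1]=m[v0:v1,u0:u1];q=P[mm]
    if len(q):print(tag,len(q),"mean",q.mean(0).round(4),"min",q.min(0).round(3),"max",q.max(0).round(3))
    return q
def rect(q):
    c,s,a=cv2.minAreaRect((q[:,:2]*1000).astype(np.float32));print("  rect",np.round(c,1),np.round(s,1),round(a,2));return c,s,a
E
python3 - <<'E'
from h import *
for n,boxes in(("top",dict(st=(220,322,195,255),mg=(350,470,180,232))),("side",dict(st=(270,308,150,212),mg=(308,350,215,302)))):
    z=np.load(n+"0.npz");p,P,H=cloud(n,(z["p"],z["d"]))
    big=cv2.resize(p[boxes["mg"][2]:boxes["mg"][3],boxes["mg"][0]:boxes["mg"][1]],None,fx=5,fy=5,interpolation=cv2.INTER_NEAREST)
    b2=cv2.resize(p[boxes["st"][2]:boxes["st"][3],boxes["st"][0]:boxes["st"][1]],None,fx=5,fy=5,interpolation=cv2.INTER_NEAREST)
    w=max(big.shape[1],b2.shape[1]);f=lambda i:cv2.copyMakeBorder(i,0,0,0,w-i.shape[1],0)
    im=np.vstack([f(big),f(b2)]) if n=="top" else np.hstack([big,cv2.copyMakeBorder(b2,0,big.shape[0]-b2.shape[0],0,0,0)])
    cv2.imwrite(f"pics/{n}crop.png",im[...,::-1]);print(im.shape)
    h,s,v=[H[...,i].astype(int) for i in range(3)];Z=P[...,2]
    b=boxes["mg"]
    blue=(h>100)&(h<130)&(s>120)
    q=comp(blue,P,*b,n+" blue all");q=comp(blue&(Z>.035)&(Z<.048),P,*b,n+" blue top");rect(q)
    comp((s<90)&(Z>.03),P,*b,n+" pad/other high grey");comp((s<60)&(Z>.05),P,*b,n+" pad")
    red=((h<6)|(h>174))&(s>170)&(Z>.03);q=comp(red,P,*b,n+" lever");
    if len(q):print("  tip",q[q[:,2]>q[:,2].max()-.006].mean(0).round(4))
    bl=(v<60)&(Z>.03)&(Z<.05);q=comp(bl,P,*b,n+" black");rect(q)
    L=(s<70)&(v>110)&(Z>.012);q=comp(L,P,*b,n+" light")
    b=boxes["st"]
    q=comp((Z>.007)&(Z<.02)&(s<90),P,*b,n+" plate");rect(q)
    q=comp((Z>.0755),P,*b,n+" high");
    y=q[:,1]
    from scipy.cluster.hierarchy import fcluster,linkage
    k=fcluster(linkage(q),.02,'distance')
    for i in set(k):print("   cl",(k==i).sum(),q[k==i].mean(0).round(4),q[k==i].min(0).round(3),q[k==i].max(0).round(3),)
E
```

```text
(560, 600, 3)
top blue all 192 mean [ 0.5294 -0.3939  0.0482] min [ 0.398 -0.431  0.001] max [ 0.56  -0.008  1.427]
top blue top 142 mean [ 0.5316 -0.3989  0.0421] min [ 0.507 -0.431  0.036] max [ 0.56  -0.357  0.048]
  rect [ 535.1 -392.9] [70.1 49.9] 79.08
top pad/other high grey 1007 mean [ 0.5674 -0.2221  0.0425] min [ 0.398 -0.433  0.03 ] max [ 0.623 -0.008  1.427]
top pad 73 mean [ 0.5274 -0.3928  0.1172] min [ 0.398 -0.424  0.055] max [ 0.545 -0.008  1.427]
top lever 43 mean [ 0.5412 -0.3634  0.0734] min [ 0.531 -0.385  0.046] max [ 0.551 -0.345  0.102]
  tip [ 0.5444 -0.3471  0.0993]
top black 97 mean [ 0.5542 -0.2872  0.0397] min [ 0.507 -0.415  0.031] max [ 0.571 -0.257  0.046]
  rect [ 551.7 -336. ] [160.3  44.7] 73.21
top light 875 mean [ 0.5733 -0.1919  0.0403] min [ 0.398 -0.384  0.025] max [ 0.623 -0.008  1.427]
top plate 2239 mean [0.5117 0.1558 0.0127] min [0.441 0.023 0.007] max [0.586 0.299 0.02 ]
  rect [513.9 161.5] [270.1  99.9] 78.82
top high 149 mean [0.4928 0.125  0.314 ] min [ 0.398 -0.008  0.076] max [0.555 0.266 1.427]
   cl 25 [ 0.3979 -0.0085  1.4268] [ 
[... 928 characters left out ...]
0.03 ] max [ 0.57  -0.254  0.044]
  rect [ 553.8 -334.4] [155.4  37.9] 77.76
side light 470 mean [ 0.573  -0.1879  0.0437] min [ 0.269 -1.073  0.023] max [ 0.625 -0.115  0.93 ]
side plate 735 mean [0.5101 0.1414 0.0139] min [0.441 0.022 0.007] max [0.587 0.298 0.02 ]
  rect [514.1 160.8] [271.9  99.4] 78.28
side high 72 mean [ 0.4757 -0.0355  0.206 ] min [ 0.269 -1.073  0.076] max [0.556 0.266 0.93 ]
   cl 10 [ 0.2685 -1.0727  0.9299] [ 0.269 -1.073  0.93 ] [ 0.269 -1.073  0.93 ]
   cl 40 [0.496  0.0685 0.092 ] [0.484 0.059 0.078] [0.509 0.079 0.103]
   cl 12 [0.5505 0.2447 0.084 ] [0.546 0.232 0.076] [0.556 0.266 0.089]
   cl 10 [0.5119 0.2495 0.0843] [0.507 0.237 0.078] [0.517 0.264 0.088]
```

View pics/topcrop.png

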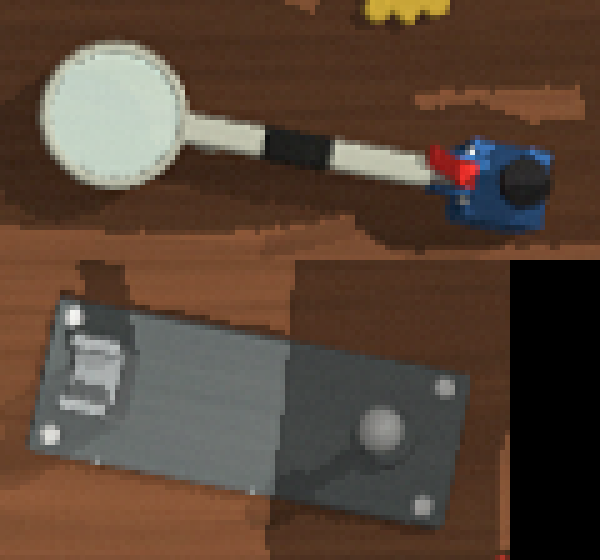

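View pics/sidecrop.png

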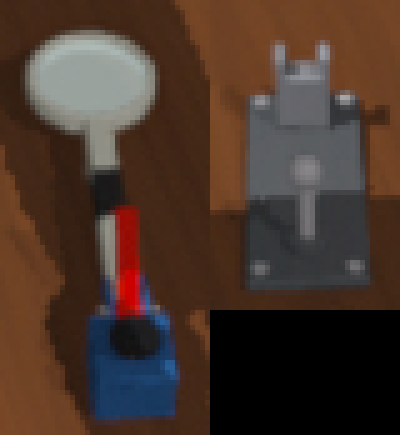

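Both crops agree. The ball is near (0.4957, 0.0723) and the stand's yaw is about 78.6°. The lever is up, and the black pad sits at the rear of the housing. Next is the head pose from the lens, grip and housing, followed by the grasp.

```bash
cat >> h.py <<'E'
from scipy.spatial.transform import Rotation as Rot
BALL=np.array([.4957,.0723,.085]);YS=np.radians(78.6)
def hR(yaw,pitch=0): return (Rot.from_euler('z',yaw)*Rot.from_euler('y',pitch)).as_matrix()  # head axes; pitch>0 = lens down
def toolR(H,tilt=0,s=1):
    "tool y along s*head y, z down, leaning tilt towards head +x"
    z=H@np.array([np.sin(tilt),0,-np.cos(tilt)]);y=s*H[:,1];return np.c_[np.cross(y,z),y,z]
def eul(R): return Rot.from_matrix(R).as_euler('xyz')
def headmeas(pd,n,z0,box,yaw0):
    """grip & lens centres of the head whose underside is at z0"""
    p,P,H=cloud(n,pd);h,s,v=[H[...,i].astype(int) for i in range(3)];Z=P[...,2]-z0
    c,sn=np.cos(yaw0),np.sin(yaw0)
    ok=np.zeros(Z.shape,bool);ok[box[2]:box[3],box[0]:box[1]]=1;ok&=(Z>.01)&(Z<.06)
    loc=lambda q:np.c_[q[:,0]*c+q[:,1]*sn,-q[:,0]*sn+q[:,1]*c,q[:,2]]
    B=loc(P[ok&(h>100)&(h<130)&(s>120)&(Z>.036)&(Z<.048)])
    return P,ok,h,s,v,Z,loc,B
E
python3 - <<'E'
from h import *
yaw=np.radians(79);c,sn=np.cos(yaw),np.sin(yaw)
for n,box in(("top",(350,470,180,232)),("side",(308,350,215,302))):
    z=np.load(n+"0.npz");P,ok,h,s,v,Z,loc,B=headmeas((z["p"],z["d"]),n,0,box,yaw)
    back=lambda x,y:np.round([x*c-y*sn,x*sn+y*c],4)
    print(n,"housing loc x min",np.percentile(B[:,0],[0,3]).round(4),"y",np.percentile(B[:,1],[0,3,97,100]).round(4))
    g=loc(P[ok&(v<60)&(Z>.033)]);g=g[g[:,0]>B[:,0].min()+.1]
    print(" grip loc x",g[:,0].min().round(4),g[:,0].max().round(4),"y",g[:,1].min().round(4),g[:,1].max().round(4),"z",np.median(g[:,2]).round(4),len(g))
    L=loc(P[ok&(s<80)&(v>110)]);L=L[L[:,0]>g[:,0].max()]
    # lens = the wide part; circle from hull
    xm=L[:,0].max();print(" lens far",xm.round(4),"y",L[:,1].min().round(4),L[:,1].max().round(4),"z",np.median(L[:,2]).round(4))
    W=L[L[:,0]>xm-.1];(cx,cy),r=cv2.minEnclosingCircle((W[:,:2]*1000)[W[:,0]>xm-.09].astype(np.float32));print(" circ",cx,cy,r)
    A=loc(P[ok&(s<80)&(v>110)]);A=A[(A[:,0]<g[:,0].min()-.005)&(A[:,0]>g[:,0].min()-.04)];print(" arm y",A[:,1].min().round(4),A[:,1].max().round(4),len(A))
    print(" pts",back(B[:,0].min()+.025,np.mean([B[:,1].min(),B[:,1].max()])),"grip",back((g[:,0].min()+g[:,0].max())/2,(g[:,1].min()+g[:,1].max())/2),"lens",back(cx/1000,cy/1000))
E
```

```text
top housing loc x min [-0.3186 -0.3171] y [-0.6252 -0.6235 -0.5763 -0.5753]
 grip loc x -0.1852 -0.144 y -0.6109 -0.5901 z 0.04 86
 lens far -0.0045 y -0.6452 -0.5544 z 0.0349
 circ -50.11094284057617 -599.9725341796875 46.035823822021484
 arm y -0.6097 -0.5916 64
 pts [ 0.5332 -0.4028] grip [ 0.558  -0.2761] lens [ 0.5794 -0.1637]
side housing loc x min [-0.3201 -0.3179] y [-0.6236 -0.6228 -0.5761 -0.5754]
 grip loc x -0.1841 -0.1445 y -0.6098 -0.59 z 0.0416 51
 lens far -0.0005 y -0.6446 -0.5562 z 0.036
 circ -47.873809814453125 -600.257568359375 47.39906311035156
 arm y -0.5981 -0.5912 20
 pts [ 0.5321 -0.4041] grip [ 0.5575 -0.2757] lens [ 0.5801 -0.1615]
```

```bash
python3 - <<'E'
from h import *
yaw=np.radians(79);H=hR(yaw);G=np.array([.5576,-.2759,.030])
q0=observe()["q"]
for s in(1,-1):
    for nm,p,y,t in(("g",G+[0,0,.15],yaw,0),("place",BALL+hR(YS)@[.13,0,.08],YS,0),("lev",BALL+hR(YS)@[.05,0,.1],YS,.9)):
        q=inverse_kinematics(p,eul(toolR(hR(y),t,s)));print(s,nm,None if q is None else np.round(q,2))
E
```

```text
1 g None
1 place None
1 lev [-0.46  0.06  2.05  0.87  1.42  2.56]
-1 g [-0.59  0.25  1.59  0.    1.3  -0.39]
-1 place [ 0.22  0.12  1.77 -0.    1.25  0.42]
-1 lev [-0.46  0.06  2.05  0.87  1.42 -0.58]
```

```bash
python3 - <<'E'
from h import *
yaw=np.radians(79);H=hR(yaw);R=toolR(H,0,-1);G=np.array([.5576,-.2759,.030])
movep(G+[0,0,.12],eul(R))
print(move_l(G+[0,0,-.019],feed=.1,max_force=12))
gripper_to(0.012,f_grip=70)
o=observe();print(o["eef_pos"],o["opening"],o["grasp_force"],o["ft_force"],o["time_s"])
move_l(o["eef_pos"]+[0,0,.14],feed=.1)
o=observe();print(o["eef_pos"],eul(Rot.from_euler('xyz',o["tcp_rot"]).as_matrix()),o["opening"],o["grasp_force"],o["ft_force"],o["torque"],o["time_s"])
for n in("top","side"):
    p,d=get_image(n);np.savez(n+"1.npz",p=p,d=d)
    x=(340,480,150,240) if n=="top" else(280,380,150,290)
    cv2.imwrite(f"pics/{n}1.png",cv2.resize(p[x[2]:x[3],x[0]:x[1]],None,fx=4,fy=4)[...,::-1])
E
```

```text
False
[ 0.5578871  -0.27596844  0.01125596] 0.01879079913935829 69.25021290779114 [0.47672815 0.51112299 1.52385053] 4.0667
[ 0.55733164 -0.27563127  0.15015897] [-3.13987884e+00 -6.90484113e-04  1.37878288e+00] 0.018887244623896786 68.4459900856018 [ 0.23157528  0.03157946 -6.29518861] [ 0.2384688  -0.04827233  0.01230364] 5.6167
```

View pics/side1.png

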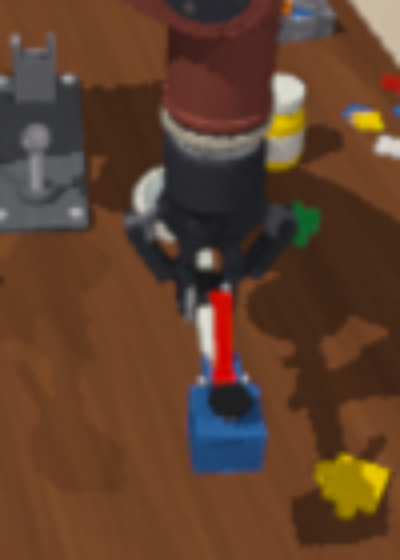

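The lever is still up and the head is held in the grip. I'll check how it sits in the hand.

```bash
cat >> h.py <<'E'
def inhand(n,pd,o,yaw,box=None):
    "points relative to the TCP in head axes (yaw only)"
    p,P,H=cloud(n,pd);h,s,v=[H[...,i].astype(int) for i in range(3)]
    q=(P-o["eef_pos"])@hR(yaw)
    near=(np.abs(q[...,1])<.06)&(q[...,2]>-.04)&(q[...,2]<.045)
    b=q[near&(q[...,0]<-.06)&(q[...,0]>-.2)&(h>100)&(h<130)&(s>120)]
    zt=np.median(b[b[:,2]>np.percentile(b[:,2],95)-.006,2]) if n=="side" else np.median(b[:,2])
    t=b[np.abs(b[:,2]-zt)<.006];r=t[t[:,0]<t[:,0].min()+.04]
    print(n,"housing rear x",t[:,0].min().round(4),"y mid",((r[:,1].min()+r[:,1].max())/2).round(4),"w",np.ptp(r[:,1]).round(4),"top z",zt.round(4),len(t))
    A=q[near&(s<80)&(v>110)]
    for lo,hi,nm in((-.09,-.03,"arm"),(.07,.17,"lens")):
        a=A[(A[:,0]>lo)&(A[:,0]<hi)]
        if len(a)>5:print("  ",nm,len(a),"x",a[:,0].max().round(4),"y mid",((a[:,1].min()+a[:,1].max())/2).round(4),"z med",np.median(a[:,2]).round(4))
E
python3 - <<'E'
from h import *
o=observe()
for n in("top","side"):
    z=np.load(n+"1.npz");inhand(n,(z["p"],z["d"]),o,np.radians(79))
E
```

```text
top housing rear x -0.1532 y mid 0.0167 w 0.0113 top z 0.0305 14
   arm 39 x -0.0628 y mid 0.002 z med 0.0258
   lens 821 x 0.1598 y mid 0.0006 z med 0.0235
side housing rear x -0.1559 y mid 0.0009 w 0.0476 top z 0.0301 151
   arm 29 x -0.0304 y mid 0.0067 z med 0.0267
   lens 62 x 0.1526 y mid 0.032 z med 0.0251
```

```bash
cat >> h.py <<'E'
SOFF=np.array([-.130,.0005,.009])   # socket in TCP-based head axes
PT=.089
def tcp_for(socket,pitch=PT): return np.asarray(socket)-hR(YS,pitch)@SOFF
E
python3 - <<'E'
from h import *
R=toolR(hR(YS,PT),0,-1)
movep(tcp_for(BALL+[0,0,.065]),eul(R))
o=observe();print(o["eef_pos"],tcp_for(BALL+[0,0,.065]),o["ft_force"],o["time_s"],o["opening"])
for n in("top","side"):
    p,d=get_image(n);np.savez(n+"2.npz",p=p,d=d);inhand(n,(p,d),o,YS)
x=(230,350,80,220);cv2.imwrite("pics/side2.png",cv2.resize(p[x[2]:x[3],x[0]:x[1]],None,fx=4,fy=4)[...,::-1])
E
```

```text
[0.52227467 0.1974727  0.12964134] [0.52162578 0.19834789 0.12948089] [-0.11124303 -0.73336754 -5.12110433] 7.4583 0.018842264904583635
top housing rear x -0.1535 y mid 0.0001 w 0.0485 top z 0.0404 176
   arm 63 x -0.0301 y mid -0.0005 z med 0.0302
   lens 33 x 0.1183 y mid 0.0376 z med 0.0165
side housing rear x -0.1548 y mid 0.0012 w 0.0456 top z 0.0425 61
   lens 53 x 0.1405 y mid -0.0016 z med 0.0162
```

View pics/side2.png

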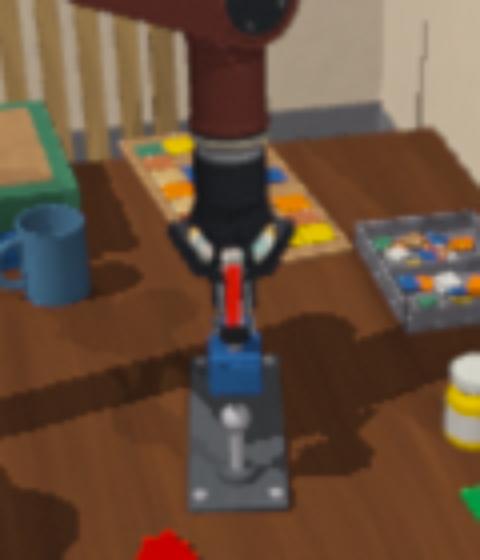

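The housing hangs centred and tilted above the ball. Now I'll lower it gently.

```bash
python3 - <<'E'
from h import *
R=toolR(hR(YS,PT),0,-1)
hold(.3);o=observe();t=tcp_for(BALL+[0,0,.065]);e=o["eef_pos"]-t;print("err",e.round(4),o["tcp_rot"]-eul(R))
print(move_l(tcp_for(BALL+[0,0,.028]),feed=.08,max_force=5))
print(move_l(tcp_for(BALL+[0,0,.010]),feed=.02,max_force=4))
o=observe();print("socket-ball",(o["eef_pos"]+hR(YS,PT)@SOFF-BALL).round(4),o["ft_force"],o["torque"],o["time_s"])
E
```

```text
err [ 0.0001 -0.0004 -0.    ] [-6.28310797e+00  4.69738663e-05 -6.44581204e-04]
False
True
socket-ball [-0.0002  0.      0.0168] [ 2.58598246 -0.92788239  2.93180718] [-0.09084946 -0.38598684 -0.09501713] 9.075
```

```bash
python3 - <<'E'
from h import *
gripper_to(.045);hold(.2)
o=observe();print(o["ft_force"])
move_l(o["eef_pos"]-.12*toolR(hR(YS,PT),0,-1)[:,2],feed=.15)
H=hR(YS);R=toolR(H,0,-1)
movep(BALL+H@[-.006,0,.022+.016+.06],eul(R)) if False else None
hold(.3)
P={}
for n in("top","side"):
    p,d=get_image(n);P[n]=p
    _,C,Hs=cloud(n,(p,d));h,s,v=[Hs[...,i].astype(int) for i in range(3)];q=(C-BALL)@H
    near=(np.abs(q[...,1])<.06)&(q[...,0]>-.06)&(q[...,0]<.32)&(q[...,2]>-.05)
    b=q[near&(q[...,0]<.06)&(h>100)&(h<130)&(s>120)&(q[...,2]<.08)];t=b[b[:,2]>.028]
    print(n,"housing x0",t[:,0].min().round(4),"y",t[:,1].min().round(4),t[:,1].max().round(4),"z",np.percentile(t[:,2],[10,50,90]).round(4))
    k=q[near&(v<70)&(s<110)&(np.hypot(q[...,0]+.006,q[...,1])<.014)&(q[...,2]>.03)];print(" pad",len(k),k.mean(0).round(4),np.median(k[:,2]).round(4))
    r=q[near&((h<6)|(h>174))&(s>170)&(q[...,2]>.03)];print(" lever tip",r[r[:,2]>r[:,2].max()-.006].mean(0).round(4))
    L=q[near&(s<80)&(v>110)&(q[...,0]>.2)];print(" lens",L.min(0).round(4),L.max(0).round(4),np.median(L[:,2]).round(4))
print(observe()["time_s"],observe()["ft_force"])
a=cv2.resize(P["top"][180:260,210:330],None,fx=4,fy=4);b=cv2.resize(P["side"][100:220,250:330],None,fx=4,fy=4)
im=np.zeros((480,800,3),np.uint8);im[:320,:480]=a;im[:480,480:]=b;cv2.imwrite("pics/m3.png",im[...,::-1])
E
```

```text
[ 0.32151692 -0.31030353 -0.28986962]
top housing x0 -0.0246 y -0.0252 0.024 z [0.0345 0.0389 0.045 ]
 pad 63 [-0.0051  0.0002  0.0575] 0.0572
 lever tip [ 0.063  -0.002   0.0869]
 lens [2.142e-01 2.310e-02 1.000e-04] [0.2805 0.045  0.0185] 0.0092
side housing x0 -0.0255 y -0.0227 0.0207 z [0.0313 0.039  0.043 ]
 pad 24 [-0.0085  0.0003  0.0579] 0.0593
 lever tip [0.1295 0.0233 0.1742]
 lens [ 0.2015 -0.0461  0.0012] [0.2903 0.0502 0.4978] 0.0102
10.9917 [ 0.04039643 -0.00730318 -0.42121545]
```

View pics/m3.png

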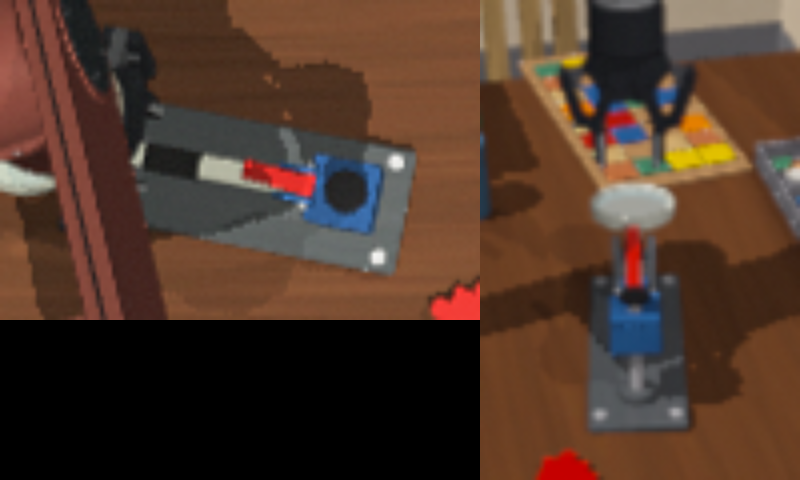

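The socket rests on the ball and the foot is in the cradle, with the lever up. Next I'll feel for the pad and push.

```bash
python3 - <<'E'
from h import *
H=hR(YS);R=toolR(H,0,-1);A=lambda z:BALL+H@np.array([-.006,0,z])
gripper_to(0.0);movep(A(.12),eul(R));hold(.3)
o=observe();f0=o["ft_force"];print("f0",f0,o["opening"],o["eef_pos"]-A(.12))
print(move_l(A(.075),feed=.06,max_force=4),move_l(A(.03),feed=.01,max_force=3))
o=observe();z1=o["eef_pos"][2]-.085;print("touch",z1,o["ft_force"]-f0)
print(move_l(A(z1-.025),feed=.008,max_force=24))
o=observe();print("end",o["eef_pos"]-A(0),o["ft_force"]-f0,o["time_s"])
np.save("f0.npy",f0)
E
```

```text
f0 [ 0.27316749  0.57776076 -0.41697674] -0.0002887514897147265 [ 0.00010193  0.00104042 -0.00017197]
False True
touch 0.05761899408384265 [-0.2957254  -0.29209845  2.94169614]
True
end [ 0.00139961 -0.00022372  0.04076572] [-2.12202373 -0.44804934  7.41455087] 17.6167
```

Snapped: it travelled about 17 mm. Now I'll bed it at about 20 N.

```bash
python3 - <<'E'
from h import *
H=hR(YS);f0=np.load("f0.npy");A=lambda z:BALL+H@np.array([-.006,0,z])
f=lambda:observe()["ft_force"][2]-f0[2]
hold(.1);z=observe()["eef_pos"][2]-.085;print(z,f())
n=0;log=[]
while n<30 and f()<19:
    z-=.0002;move_l(A(z),feed=.01,max_force=25);hold(.05);log.append(round(f(),1));n+=1
print(log)
log=[]
for i in range(8):
    hold(.17);log.append(round(f(),1))
    if log[-1]<18:z-=.00015;move_l(A(z),feed=.01)
    if log[-1]>24:z+=.0001;move_l(A(z),feed=.01)
o=observe();print(log,o["eef_pos"]-A(0),o["ft_force"]-f0,o["time_s"])
E
```

```text
0.040784826119838594 7.435767209817211
[np.float64(3.0), np.float64(5.9), np.float64(6.9), np.float64(8.1), np.float64(8.1), np.float64(10.4), np.float64(11.1), np.float64(12.2), np.float64(12.0), np.float64(13.9), np.float64(15.6), np.float64(16.4), np.float64(17.3), np.float64(18.3), np.float64(20.0)]
[np.float64(19.8), np.float64(19.0), np.float64(19.3), np.float64(19.0), np.float64(19.4), np.float64(19.1), np.float64(19.7), np.float64(19.8)] [ 0.00119615 -0.00015089  0.040413  ] [-5.37670364 -1.89613467 19.8278657 ] 23.575
```

Bedded at 19–20 N for more than a second. Now I'll back off, check that it sits level, and go to the lever.

```bash
cat >> h.py <<'E'
def lev(t,gap=0,r=.050):
    tilt=.9+(t-.4)/1.15*(.2-.9);d=abs(np.pi/2-t-tilt)
    u=np.array([np.sin(t),0,np.cos(t)]);nb=np.array([-np.cos(t),0,np.sin(t)])
    p=np.array([.026,0,.024])+r*u+nb*(.003+.011*np.sin(d)+gap)
    return BALL+hR(YS)@p,eul(toolR(hR(YS),tilt,-1))
def headstate(save=None):
    H=hR(YS)
    for n in("top","side"):
        p,d=get_image(n);_,C,Hs=cloud(n,(p,d));h,s,v=[Hs[...,i].astype(int) for i in range(3)];q=(C-BALL)@H
        near=(np.abs(q[...,1])<.035)&(q[...,0]>-.06)&(q[...,0]<.32)&(q[...,2]>-.03)&(q[...,2]<.11)
        t=q[near&(q[...,0]<.03)&(h>100)&(h<130)&(s>120)];t=t[t[:,2]>.012]
        if len(t):print(n,"housing x0",t[:,0].min().round(4),"topz",np.median(t[:,2]).round(4))
        r=q[near&((h<6)|(h>174))&(s>150)&(q[...,2]>.015)]
        if len(r):print(" lever zmax",r[:,2].max().round(4),"tip",r[r[:,2]>r[:,2].max()-.006].mean(0).round(4),"xmax",r[:,0].max().round(4))
        L=q[near&(s<80)&(v>110)&(q[...,0]>.2)]
        if len(L):print(" lens/arm z",np.median(L[:,2]).round(4))
        if save:cv2.imwrite(f"pics/{save}_{n}.png",cv2.resize((p[170:270,190:340] if n=="top" else p[100:220,230:360]),None,fx=4,fy=4)[...,::-1])
E
python3 - <<'E'
from h import *
H=hR(YS);A=lambda z:BALL+H@np.array([-.006,0,z])
move_l(A(.13),feed=.1)
headstate()
p,e=lev(.4,.05);p2,e2=lev(.4,.012)
print([inverse_kinematics(*lev(t)) is not None for t in(.4,.8,1.2,1.6)])
movep(p+[0,0,.05],e);print(move_l(p,feed=.1,max_force=6),move_l(p2,feed=.05,max_force=4))
hold(.3);o=observe();print(o["eef_pos"]-p2,o["ft_force"],o["time_s"])
E
```

```text
top housing x0 -0.0259 topz 0.024
 lens/arm z 0.0134
side housing x0 -0.0267 topz 0.0228
 lever zmax 0.0787 tip [0.0544 0.0001 0.0759] xmax 0.1517
 lens/arm z 0.0148
[True, True, True, True]
False False
[ 9.00808851e-05 -2.42784972e-04  5.69020002e-05] [-0.17678058 -0.47305453  0.05938054] 27.4083
```

Home: the housing top is about 22–24 mm above the ball centre. Now the lever.

```bash
python3 - <<'E'
from h import *
f0=observe()["ft_force"]
for t in np.r_[np.arange(.4,1.50,.1),np.arange(1.5,1.72,.03)]:
    p,e=lev(t);st=move_l(p,feed=.035,rotation=e,max_force=14)
    o=observe();f=o["ft_force"]-f0;print(round(t,2),st,f.round(1),(1000*(o["eef_pos"]-p)).round(1))
    if np.linalg.norm(f)>16 or (st and t>1.45):break
print(o["time_s"])
E
```

```text
0.4 False [ 0.7  1.2 -0.9] [-0.2  0.3 -0.1]
0.5 False [ 0.1 -0.3 -0.2] [0.2 0.3 0.5]
0.6 False [0.6 0.9 0.1] [-0.1  0.2  0.2]
0.7 False [ 1.6 -0.4  1.6] [0.  0.  0.2]
0.8 False [ 1.1 -0.3  1.1] [0.  0.  0.1]
0.9 False [0.9 0.  2.2] [-0.1  0.2  0. ]
1.0 False [0.3 0.3 2. ] [-0.2  0.2 -0. ]
1.1 False [0.3 0.8 1.5] [-0.2  0.3 -0.1]
1.2 False [ 1.1 -0.2  2.8] [-0.1  0.2  0. ]
1.3 False [ 0.8 -0.6  1.9] [-0.  0.  0.]
1.4 False [ 0.3 -0.5  2.1] [-0.  0.  0.]
1.5 False [-0.7 -0.1  2.4] [-0.   0.1  0. ]
1.53 False [-0.4  0.2  3. ] [-0.  0.  0.]
1.56 False [-1.2 -1.1  5.5] [0.1 0.  0.2]
1.59 False [-1.2 -0.   8.1] [0.2 0.  0.6]
1.62 False [-3.4 -1.6 12.1] [ 0.6 -0.   1.4]
1.65 False [-3.9 -2.1 18.1] [ 0.9 -0.1  2.3]
32.4333
```

The lever hit its stop, with the force rising to 18 N. I'll retreat and check.

```bash
python3 - <<'E'
from h import *
o=observe();move_l(o["eef_pos"]+[0,0,.12],feed=.1)
movep([.45,-.20,.30],eul(toolR(hR(YS),0,-1)));hold(.3)
headstate("fin");o=observe();print(o["time_s"],o["ft_force"])
a=cv2.imread("pics/fin_top.png");b=cv2.imread("pics/fin_side.png")
a=cv2.resize(a,(400,267));b=cv2.resize(b,(400,369));im=np.zeros((369,800,3),np.uint8);im[:267,:400]=a;im[:,400:]=b;cv2.imwrite("pics/fin.png",im)
E
```

```text
top housing x0 -0.0258 topz 0.0221
 lever zmax 0.0347 tip [ 0.0493 -0.0004  0.0308] xmax 0.0881
 lens/arm z 0.0138
side housing x0 -0.0279 topz 0.0226
35.55 [-0.28422281  0.46838693 -0.0909892 ]
```

View pics/fin.png

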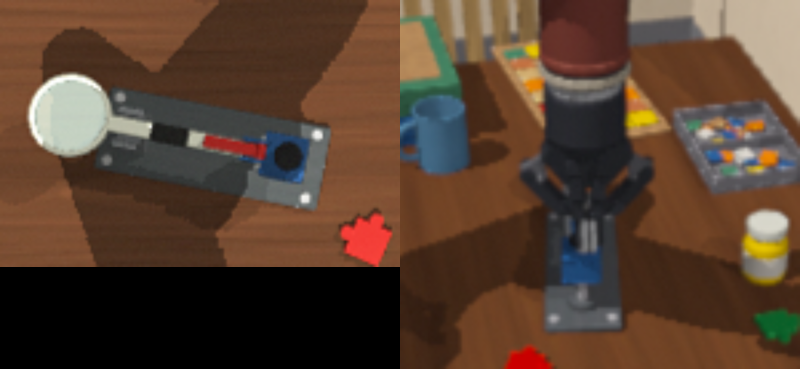

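The lever lies flat along the arm, the socket is home, the foot is in the cradle, and the bystanders in view have not moved.

```bash
python3 -c "
from plant import *
print(job_done())"
```

```text
the job is handed in; nothing more can be done
None
```

The magnifier is on its stand and handed in: the socket snapped home and was held at 19–20 N for over a second, the lever was then pressed to its stop at about 18 N and released, and I moved nothing else on the table.

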